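Release the brazed bottom-bracket joint from the tilting fixture

TASK

One of the two bottom-bracket shells on the tilted brazing fixture already has its two tubes brazed on. Unlock the draw knob that holds that shell by turning it anticlockwise as far as it goes, lift it out and put it in the steel parts tray, leaving the joint standing on its post to cool. Leave the bare shell clamped with its knob locked as it is, and do not knock over the flux jar.

Things in the scene. Friction and masses are not known exactly. Their poses are not given: they have to be found in the camera images.
- fixture: Fixed tilting brazing fixture: aluminium plate 190 x 300 x 12 mm leaning 30 degrees on a steel base, with two clamping stations. Origin: centre of the plate's upper face, 85 mm above the bench. z is the plate's normal (30 degrees from vertical) and the direction of both knobs' axes, x points up the slope, y along the plate; low side at -x.
- station_a (a point): Station a, 70 mm from the plate's centre towards the fixture's -y. Point on its axis level with the shell's top, where the knob's flange rests, 76 mm above the plate; axes as the fixture's. The post inside the shell ends 2 mm lower in a bayonet socket: the knob's lugs sit under two lips and come out only through the slot between them, 12 mm wide, along the fixture's x axis.
- station_b (a point): Station b, the same, 70 mm from the plate's centre towards the fixture's +y. At both, the knob starts locked, its bar 0.87 to 1.26 rad clockwise (seen from above) of the fixture's x axis. Turned anticlockwise until the bar lies along x, within 0.1 rad, it is free; a stop 0.1 rad beyond ends the turn. It turns easily, has 1.5 mm axial play, and is clear after rising 25 mm.
- knob_a: Loose draw knob of station a, 110 to 180 g. Origin on its axis at the flange's underside, z up out of the knob, x along bar grip and lugs. Steel flange radius 23 mm, z 0 to 6; hub radius 9 to z 17; black bar grip 50 long (x), 12 thick (y), z 16 to 40. Below: boss radius 10.5 to z -11, thin shank, lugs 20 tip to tip, 8 wide, z -24.5 to -19 (mm).
- knob_b: Loose draw knob of station b, identical to knob_a and working in the same way. Stood on its lugs a knob soon topples; it rests steadily on its side, on lugs and flange rim.
- shell_brazed: Finished joint, loose on the post of station a or b, 330 g: steel bottom-bracket shell (tube 40 mm outside, 68 mm long) with two round tube stubs of about 30 mm diameter brazed on at mid height, reaching 85 mm from the shell's axis up the slope in a V. Origin: centre of the shell's lower end, 68 mm below its station's point; z along the shell.
- shell_bare: The other shell, 40 mm outside diameter, 68 mm long, plain with no tubes, loose on the post of the other station, clamped by its knob. Origin at the centre of its lower end, z along the shell.
- tray: Fixed open steel parts tray 200 (x) x 160 (y) x 35 mm high, walls and floor 3 mm. Origin at the centre of its underside. A loose steel centring cone, 42 mm across and 30 mm high, stands in one corner (about x = 75, y = 55 mm from the tray's centre); the rest is free.
- flux_jar: Closed glass jar of flux with a black lid, 68 mm across, 75 mm high, standing on the bench between the tray and the fixture. Origin at the centre of its underside.
Mind the look-alikes: they are no part of the job. Leave any green look-alike of the knob_a alone. Leave any red look-alike of the shell_brazed alone.

How it is judged (in metres and radians):
On the way, in this order (a step that is already met when the one before it is completed fails the run):
1. the knob on the brazed shell is turned to release, still seated (((distance between shell_brazed and station_a below 0.09 m and angle between the x axis of knob_a and the x axis of station_a, either way round below 0.22 rad and z of knob_a in the frame of station_a below 0.008 m) or (distance between shell_brazed and station_b below 0.09 m and angle between the x axis of knob_b and the x axis of station_b, either way round below 0.22 rad and z of knob_b in the frame of station_b below 0.008 m))), for 0.1 s.
2. that knob is lifted clear of the post, the joint staying on it (((distance between shell_brazed and station_a below 0.09 m and z of knob_a in the frame of station_a above 0.03 m) or (distance between shell_brazed and station_b below 0.09 m and z of knob_b in the frame of station_b above 0.03 m))), for 0.1 s.
At the end, for the whole second after the job is handed in: The brazed shell's knob lies at rest in the tray, flange centre inside the walls and under 55 mm above the bench. Both shells stand on their posts within 8 mm of their start; the bare shell's knob is seated within 4 mm and locked (over 0.6 rad from release). The flux jar is upright (((distance between shell_brazed and station_a below 0.09 m and x of knob_a in the frame of tray between -0.097 and 0.097 m and y of knob_a in the frame of tray between -0.077 and 0.077 m and z of knob_a in the frame of tray below 0.055 m and linear speed of each of knob_a, shell_brazed below 0.02 m/s and angular speed of knob_a below 0.3 rad/s and z of knob_b in the frame of station_b below 0.004 m and angle between the x axis of knob_b and the x axis of station_b, either way round above 0.6 rad and distance of each of shell_brazed, shell_bare from where it was at the start of the episode below 0.008 m and angle between flux_jar's own z axis and vertical below 0.3 rad) or (distance between shell_brazed and station_b below 0.09 m and x of knob_b in the frame of tray between -0.097 and 0.097 m and y of knob_b in the frame of tray between -0.077 and 0.077 m and z of knob_b in the frame of tray below 0.055 m and linear speed of each of knob_b, shell_brazed below 0.02 m/s and angular speed of knob_b below 0.3 rad/s and z of knob_a in the frame of station_a below 0.004 m and angle between the x axis of knob_a and the x axis of station_a, either way round above 0.6 rad and distance of each of shell_brazed, shell_bare from where it was at the start of the episode below 0.008 m and angle between flux_jar's own z axis and vertical below 0.3 rad))); the robot touches nothing.
It fails at once if the bare shell's knob is unlocked or lifted ((distance between shell_brazed and station_a below 0.09 m and (angle between the x axis of knob_b and the x axis of station_b, either way round below 0.5 rad or z of knob_b in the frame of station_b above 0.01 m)) or (distance between shell_brazed and station_b below 0.09 m and (angle between the x axis of knob_a and the x axis of station_a, either way round below 0.5 rad or z of knob_a in the frame of station_a above 0.01 m))).
It fails at once if the flux jar is knocked over (angle between flux_jar's own z axis and vertical above 0.6 rad).
It also fails if it takes over 42 s, if anything falls off the work surface, if the arm or the gripper's body presses on something with over 40 N, if the wrist force passes 120 N, or if a joint passes its speed limit or range.

ROBOT

A 6-joint arm with a two-finger parallel gripper is mounted at the origin on the work surface. World frame = base frame: x ahead of the robot, y to its left, z up, the work surface at z = 0. Lengths are in mm, angles in rad, forces in N, time in s.
With the tool pointing down it reaches from about 325 to 925 mm from the base axis. Payload 3.1 kg.
Tool frame: the origin (TCP) lies midway between the tips of the shut fingers; the grasp point (between the pads) lies 19 mm behind it (arm.grasp_offset is the z of the grasp point in the tool frame, in mm); z points along the fingers, y is the line along which they close (so a half turn about z gives the same grasp; the last joint's range is limited). The gripper opens to 85 mm and grips with 20 to 120 N. Pads are 22 mm wide; open, the fingers measure 114 mm over their backs; the gripper's body (76 mm by 85 mm) begins 54 mm behind the grasp point. The pads swing forward as they close: fully open they stand 13 mm farther back than shut.
Start: joints at [-1.341, 0.217, 1.613, -0, 1.311, -0.112], TCP at [209.511, -588.85, 231.3] pointing down, gripper open.
Joint ranges: [-2.75, 2.75], [-0.78, 2.1], [0.31, 2.55], [-1.13, 4.27], [0.13, 2.63], [-2.58, 2.58]. Speed limits (rad/s): [2.79, 2.79, 3.14, 3.14, 3.14, 3.14].

INTERFACE

Orientations are given as a unit quaternion [x, y, z, w].
In Python, from station import arm gives the robot as it stands.
- The arm moves only by the shell command python3 -m crank 'ROWS' [FORCE]. ROWS is JSON, a list of rows, each an object of numbers: "dx", "dy", "dz": the shift along the tool's x, y, z in m; "ax", "ay", "az": the turn, a rotation vector about the tool's x, y, z in rad; "jaw": the finger opening in m, from 0 to 0.0854. A call has 1 to 20 rows; each row is the pose to reach, as a shift and turn from the pose commanded when the call began, along the tool's axes at that moment; what a row does not reach only later rows make up. A row lasts 1/8 s, in which the tool goes at most 62.5 mm and 10.7 degrees, less where a joint would pass 70% of its speed; a pose out of reach is approached as far as the arm can. A call with a gripper value outside its range is refused whole. The fingers move at their own pace and stop on an object; FORCE is the grip in N (left out, the last holds). Time passes only in rows, so rows that repeat a pose let the fingers close. It gives the time, the measured TCP pose, the force, the opening and the grip force at its end, in the units of the state.
- arm.observe(): the state, without advancing time (a new reading comes with each control period).
- arm.get_image(name): name is "scene" or "top" or "wrist"; returns a dict with "pixels" (384x512x3 uint8, red, green, blue), "range_z" (384x512 float32, mm along the optical axis (not along the pixel's ray), 0 where there is no reading), "mtx" (3x3 intrinsics, pixels), "rvec" (rotation vector, rad) and "tvec" (3), from world to camera coordinates, as OpenCV has them. Camera axes: x right, y down, z forward; pixel columns grow to the right and rows downward; lengths in mm; the calibration is good to about 2 mm. The wrist camera is an equidistant fisheye: a pixel r from the principal point sees the ray r / f radians off the axis. A picture is of the moment at which its call begins.
- arm.close_job(): hands the job in; it is judged then, once.
The state is a dict: "t": time; "joint_pos": joint angles; "dq": joint speeds; "joint_torque": joint torques, N m; "tool_pos": TCP position; "eef_rot": TCP orientation; "force": force on the tool from outside, world axes, zero at the start; "ft_torque": the same for the moment, N m; "width": finger opening in mm; "grip_force": force on a finger pad.
Only numpy, scipy, OpenCV 4.12 (cv2) and the standard library are available. Lean on these libraries where they do the work, as an engineer would, in place of code of your own. Each camera call takes 0.05 s, during which the arm holds its last target. There are 200 camera calls.

## Working session

There is one attempt and no reset: what is moved stays moved. The work goes in short steps, Python scripts to look and compute and a shell command to move; the robot and the scene stay as the last step left them, time stands still between calls to the robot, and variables do not carry over. Pictures are saved under pics/ and viewed, at most 10 in all, crops included, and the job is handed in when it is done.

```bash
mkdir -p pics; ls; cat > h.py <<'E'
import numpy as np, cv2, pickle
from station import arm
from scipy.spatial.transform import Rotation as R
def grab(n):
    d=arm.get_image(n); d=dict(d); pickle.dump(d,open(f'{n}.pkl','wb')); return d
def load(n): return pickle.load(open(f'{n}.pkl','rb'))
def cloud(d):
    z=d['range_z'].astype(float); K=np.array(d['mtx']); v,u=np.mgrid[:z.shape[0],:z.shape[1]]
    P=np.stack([(u-K[0,2])/K[0,0]*z,(v-K[1,2])/K[1,1]*z,z],-1)
    Rm=cv2.Rodrigues(np.array(d['rvec'],float))[0]
    W=(P-np.array(d['tvec']).ravel())@Rm
    W[z==0]=np.nan
    return W
E
python3 - <<'E'
from h import *
for n in('scene','top'):
    d=grab(n); cv2.imwrite(f'pics/{n}0.png',cv2.resize(d['pixels'][...,::-1],(800,600),interpolation=cv2.INTER_CUBIC))
    print(n,d['mtx'],d['rvec'],d['tvec'])
print(arm.observe())
E
```

```text
pics
scene [[347.72894075   0.         258.20349078]
 [  0.         347.72894075 199.3318085 ]
 [  0.           0.           1.        ]] [ 2.2330327   1.4319448  -0.38310245] [-152.79756666 -289.78080102 1125.43593113]
top [[475.02747474   0.         253.28457063]
 [  0.         475.02747474 187.9033825 ]
 [  0.           0.           1.        ]] [ 2.22168742 -2.16070735  0.09550383] [ -35.69450423  444.3216187  1340.31769956]
{'t': 0.1, 'joint_pos': array([-1.34121394e+00,  2.17718117e-01,  1.61480542e+00, -1.76228245e-05,
        1.31130992e+00, -1.12168631e-01]), 'dq': array([-3.96354056e-04, -1.67763467e-03, -2.33964707e-03,  3.07631038e-05,
        4.42770730e-04,  1.39235181e-03]), 'joint_torque': array([-1.36334362e-03, -3.98078728e+01, -3.04971349e+01, -1.53134506e-04,
        4.26266444e-03,  1.61409343e-05]), 'tool_pos': array([ 209.32291202, -588.10590958,  230.05783706]), 'eef_rot': array([ 9.85435264e-01,  1.70047302e-01, -7.42368714e-05, -1.11797447e-03]), 'force': array([-0.5715568 , -0.12616832, -0.26474919]), 'ft_torque': array([ 0.06363053,  0.0091445 , -0.01140736]), 'grip_force': 0.0, 'width': 85.59306898327986}
```

View pics/scene0.png

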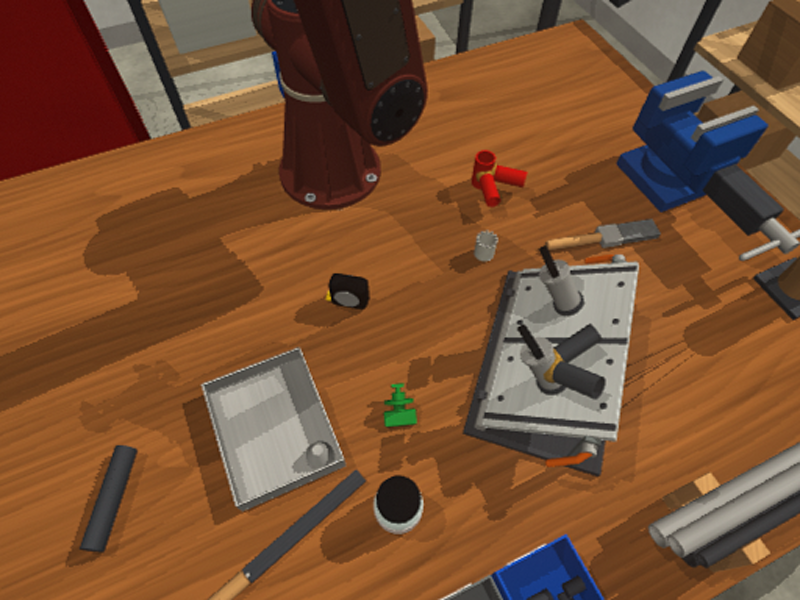

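View pics/top0.png

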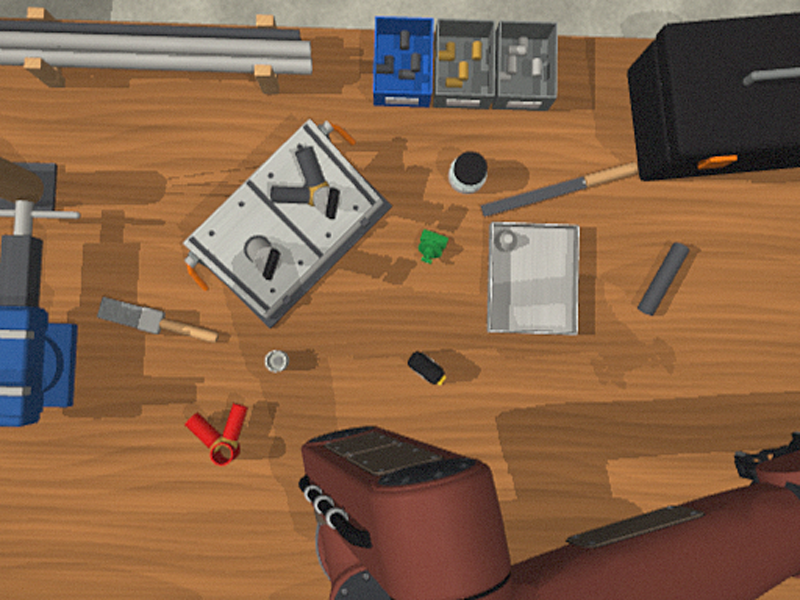

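The top view shows the fixture with its upslope edge (313,122)-(184,243) and low edge (390,205)-(270,325). The brazed joint is at the far station, with its bar at about (332,204). The bare shell is near (265,258), the jar at (468,172), and the tray spans (489,223)-(578,333) with its cone at (507,238). Next I'll measure these.

```bash
cat > m.py <<'E'
from h import *
d=load('top'); W=cloud(d); s=512/800
def poly(c):
    m=np.zeros(W.shape[:2],np.uint8); cv2.fillPoly(m,[(np.array(c)*s).astype(np.int32)],1); return m>0
P=W[poly([(313,124),(386,205),(270,318),(188,243)])]; P=P[~np.isnan(P).any(1)]
# seeded plane fit
rng=np.random.default_rng(0);best=0
for _ in range(500):
    a,b,c=P[rng.choice(len(P),3,False)]; n=np.cross(b-a,c-a); L=np.linalg.norm(n)
    if L<100: continue
    n/=L; n*=np.sign(n[2])
    if abs(np.degrees(np.arccos(n[2]))-30)>6: continue
    k=abs((P-a)@n)<2
    if k.sum()>best: best=k.sum(); K=k
Q=P[K]; c=Q.mean(0); n=np.linalg.svd(Q-c,full_matrices=False)[2][2]; n*=np.sign(n[2])
print('plane',best,len(P),n,np.degrees(np.arccos(n[2])))
# all points on plane within neighbourhood
A=W[poly([(313,100),(410,205),(270,345),(165,243)])]; A=A[~np.isnan(A).any(1)]; A=A[abs((A-c)@n)<2.5]
ex=np.array([0,0,1.])-n*n[2]; ex/=np.linalg.norm(ex); ey=np.cross(n,ex)
uv=np.stack([(A-c)@ex,(A-c)@ey],1)
r=cv2.minAreaRect(uv.astype(np.float32)); print('rect',r)
lo,hi=np.percentile(uv,.3,0),np.percentile(uv,99.7,0); print(lo,hi)
o=c+ex*(lo+hi)[0]/2+ey*(lo+hi)[1]/2; print('origin',o,'yaw ex',np.degrees(np.arctan2(ex[1],ex[0])))
F=np.stack([ex,ey,n],1); np.savez('fix.npz',F=F,o=o)
for cam in('top','scene'):
  X=cloud(load(cam)); X=X[~np.isnan(X).any(2)]; L=(X-o)@F
  for nm,y in(('a',-70),('b',70)):
    k=L[(np.hypot(L[:,0],L[:,1]-y)<40)&(L[:,2]>97)&(L[:,2]<122)]
    if len(k)<10: print(cam,nm,len(k));continue
    rr=cv2.minAreaRect(k[:,:2].astype(np.float32)); m=k[:,:2].mean(0); q=k[:,:2]-m
    v=np.linalg.svd(q,full_matrices=False)[2][0]
    print(cam,nm,len(k),m,'rect',rr,'bar ang',np.degrees(np.arctan2(v[1],v[0])),'z',np.percentile(k[:,2],[5,50,95]))
    t=k[k[:,2]>np.percentile(k[:,2],98)-4]; v=np.linalg.svd(t[:,:2]-t[:,:2].mean(0),full_matrices=False)[2][0]
    print('   top face',len(t),t.mean(0),np.degrees(np.arctan2(v[1],v[0])),cv2.minAreaRect(t[:,:2].astype(np.float32)))
T=W[poly([(470,205),(600,205),(600,350),(470,350)])];T=T[~np.isnan(T).any(1)]; T=T[(T[:,2]>30)&(T[:,2]<40)]
print('tray',cv2.minAreaRect(T[:,:2].astype(np.float32)))
J=W[poly([(440,145),(495,145),(495,200),(440,200)])];J=J[~np.isnan(J).any(1)];J=J[J[:,2]>65];print('jar',J.mean(0),np.ptp(J,0))
E
python3 m.py
```

```text
plane 3221 7635 [-0.34823068 -0.37057125  0.86105304] 30.564975134798374
rect ((-23.116363525390625, -2.7939453125), (241.3253631591797, 333.392333984375), 0.437330037355423)
[-106.29709302 -157.47584089] [ 96.99003291 145.9229615 ]
origin [561.84318039 169.12611576  81.31979456] yaw ex 46.780195477854285
top a 130 [  8.51061688 -69.05033173] rect ((6.585142135620117, -69.71717071533203), (13.266680717468262, 49.01683044433594), 38.81662368774414) bar ang 127.22166907577368 z [ 99.30589609 114.08208898 118.05636487]
   top face 49 [  6.462166   -69.42216035 117.09410299] 128.50496415716637 ((6.637697219848633, -69.17433166503906), (11.74990463256836, 46.085018157958984), 38.51618957519531)
top b 132 [ 8.09065756 69.71522428] rect ((6.69054651260376, 70.35498046875), (13.399147033691406, 49.12137222290039), 30.090234756469727) bar ang 117.28869478156082 z [100.12137921 114.56306894 118.67180174]
   top face 54 [  6.57212469  69.17052534 117.39068475] 118.40587862169343 ((6.201519012451172, 70.21440887451172), (11.094084739685059, 48.040306091308594), 28.315406799316406)
scene a 141 [ 
[... 263 characters left out ...]
34721086466462 ((4.516807556152344, -68.52920532226562), (11.699397087097168, 48.79664611816406), 37.89558410644531)
scene b 115 [ 7.12211467 65.03196413] rect ((4.267409801483154, 70.49980926513672), (11.775906562805176, 49.327091217041016), 28.31117820739746) bar ang -61.58433704575023 z [101.57672296 116.54556853 118.87578337]
   top face 76 [  4.30539469  70.48992018 117.45584794] -62.25846999917538 ((4.076089382171631, 70.66877746582031), (10.819966316223145, 48.84234619140625), 28.858007431030273)
tray ((481.9301452636719, -272.7462463378906), (161.0978240966797, 200.3167266845703), 89.52220916748047)
jar [ 670.37021023 -148.38941776   74.13644151] [58.76865977 56.47617609 16.79521908]
```

Plate tilt is 30.6°, and the knobs sit about 140 mm apart at plate height 117 (expected 116). The tray is 200 x 161 mm, centred at (482,-273). The jar lid is at z 74. All of this matches the given sizes. The brazed joint is on station a, and its bar is 52° clockwise of the release position. Now I'll work out the approach.

```bash
cat > g.py <<'E'
from h import *
f=np.load('fix.npz');F=f['F'];o=f['o']
S=o+F@[6,-69.5,76.5]          # station a point
def orient(n,xdir):
    z=-n/np.linalg.norm(n); x=xdir-z*(xdir@z); x/=np.linalg.norm(x); return np.stack([x,np.cross(z,x),z],1)
def bar(deg): return F@[np.cos(np.radians(deg)),np.sin(np.radians(deg)),0]
def go(p,Rt):
    s=arm.observe(); R0=R.from_quat(s['eef_rot']).as_matrix()
    print('shift m',np.round(R0.T@(np.array(p)-s['tool_pos'])/1000,4),'turn',np.round(R.from_matrix(R0.T@Rt).as_rotvec(),3),'world',np.round(p,1))
E
python3 - <<'E'
from g import *
print([x for x in dir(arm) if x[0]!='_'],arm.grasp_offset,'S',S,'F',F)
n=F[:,2]
for sg in(1,-1):
    Rt=orient(n,sg*bar(-52.3)); print(Rt.round(2)); go(S+n*(13+90),Rt); go([450,-250,380],Rt)
E
```

```text
['Unreachable', 'close_job', 'get_image', 'grasp_offset', 'observe'] -18.700000000000003 S [589.38829453  96.94874374 150.24144323] F [[ 5.89648294e-01 -7.28731967e-01 -3.48230684e-01]
 [ 6.27476878e-01  6.84799036e-01 -3.70571246e-01]
 [ 5.08515150e-01 -5.55111512e-17  8.61053043e-01]]
[[ 0.94 -0.02  0.35]
 [-0.16 -0.92  0.37]
 [ 0.31 -0.4  -0.86]]
shift m [ 0.5411 -0.4941 -0.0076] turn [0.342 0.414 0.427] world [553.5  58.8 238.9]
shift m [ 0.3401 -0.2382 -0.1493] turn [0.342 0.414 0.427] world [ 450 -250  380]
[[-0.94  0.02  0.35]
 [ 0.16  0.92  0.37]
 [-0.31  0.4  -0.86]]
shift m [ 0.5411 -0.4941 -0.0076] turn [-0.564  0.466 -2.619] world [553.5  58.8 238.9]
shift m [ 0.3401 -0.2382 -0.1493] turn [-0.564  0.466 -2.619] world [ 450 -250  380]
```

```bash
python3 -m crank '[{"dz":-0.06},{"dx":0.1,"dy":-0.07,"dz":-0.12,"ax":0.1,"ay":0.12,"az":0.12},{"dx":0.2,"dy":-0.14,"dz":-0.15,"ax":0.2,"ay":0.24,"az":0.25},{"dx":0.34,"dy":-0.238,"dz":-0.149,"ax":0.342,"ay":0.414,"az":0.427},{"dx":0.34,"dy":-0.238,"dz":-0.149,"ax":0.342,"ay":0.414,"az":0.427},{"dx":0.34,"dy":-0.238,"dz":-0.149,"ax":0.342,"ay":0.414,"az":0.427},{"dx":0.34,"dy":-0.238,"dz":-0.149,"ax":0.342,"ay":0.414,"az":0.427},{"dx":0.44,"dy":-0.366,"dz":-0.1,"ax":0.342,"ay":0.414,"az":0.427,"jaw":0.05},{"dx":0.541,"dy":-0.494,"dz":-0.008,"ax":0.342,"ay":0.414,"az":0.427,"jaw":0.05},{"dx":0.541,"dy":-0.494,"dz":-0.008,"ax":0.342,"ay":0.414,"az":0.427,"jaw":0.05},{"dx":0.541,"dy":-0.494,"dz":-0.008,"ax":0.342,"ay":0.414,"az":0.427,"jaw":0.05},{"dx":0.541,"dy":-0.494,"dz":-0.008,"ax":0.342,"ay":0.414,"az":0.427,"jaw":0.05},{"dx":0.541,"dy":-0.494,"dz":-0.008,"ax":0.342,"ay":0.414,"az":0.427,"jaw":0.05},{"dx":0.541,"dy":-0.494,"dz":-0.008,"ax":0.342,"ay":0.414,"az":0.427,"jaw":0.05},{"dx":0.541,"dy":-0.494,"dz":-0.008,"ax":0.342,"ay":0.414,"az":0.427,"jaw":0.05}]'
python3 - <<'E'
from g import *
n=F[:,2]; Rt=orient(n,bar(-52.3)); go(S+n*103,Rt); go(S+n*13,Rt); print(arm.observe()['joint_pos'])
d=grab('wrist'); cv2.imwrite('pics/w1.png',cv2.resize(d['pixels'][...,::-1],(800,600)))
print(d['mtx'],d['rvec'],d['tvec'])
E
```

```text
shift m [ 0.5411 -0.4941 -0.0076] turn [0.342 0.414 0.427] world [553.5  58.8 238.9]
shift m [ 0.5818 -0.5149  0.0699] turn [0.342 0.414 0.427] world [584.9  92.1 161.4]
[-1.34121394e+00  2.17718117e-01  1.61480542e+00 -1.76228245e-05
  1.31130992e+00 -1.12168631e-01]
[[297.31863964   0.         257.69217056]
 [  0.         297.31863964 194.05458056]
 [  0.           0.           1.        ]] [-2.35222831  1.65903931  0.26215381] [-622.31886901  -40.43660735  381.02787765]invalid input
```

```bash
python3 -m crank '[{"dx":0,"dy":0,"dz":-0.06,"ax":0,"ay":0,"az":0,"jaw":0.085}]'; python3 -m crank --help
```

```text
t: 0.28
tool_pos: [208.4, -584.3, 283.5]
eef_rot: [0.985, 0.17, -0.0, -0.008]
force: [0.1, -0.2, 0.8]
width: 84.5
grip_force: 0.0invalid input: not JSON, or not a number
```

```bash
python3 -m crank '[{"dx":0.1,"dy":-0.07,"dz":-0.06,"ax":0.1,"ay":0.12,"az":0.12,"jaw":0.085},{"dx":0.2,"dy":-0.14,"dz":-0.09,"ax":0.2,"ay":0.24,"az":0.25,"jaw":0.05},{"dx":0.34,"dy":-0.238,"dz":-0.089,"ax":0.342,"ay":0.414,"az":0.427,"jaw":0.05},{"dx":0.34,"dy":-0.238,"dz":-0.089,"ax":0.342,"ay":0.414,"az":0.427,"jaw":0.05},{"dx":0.34,"dy":-0.238,"dz":-0.089,"ax":0.342,"ay":0.414,"az":0.427,"jaw":0.05},{"dx":0.34,"dy":-0.238,"dz":-0.089,"ax":0.342,"ay":0.414,"az":0.427,"jaw":0.05},{"dx":0.34,"dy":-0.238,"dz":-0.089,"ax":0.342,"ay":0.414,"az":0.427,"jaw":0.05},{"dx":0.44,"dy":-0.366,"dz":-0.04,"ax":0.342,"ay":0.414,"az":0.427,"jaw":0.05},{"dx":0.44,"dy":-0.366,"dz":-0.04,"ax":0.342,"ay":0.414,"az":0.427,"jaw":0.05},{"dx":0.44,"dy":-0.366,"dz":-0.04,"ax":0.342,"ay":0.414,"az":0.427,"jaw":0.05},{"dx":0.541,"dy":-0.494,"dz":0.052,"ax":0.342,"ay":0.414,"az":0.427,"jaw":0.05},{"dx":0.541,"dy":-0.494,"dz":0.052,"ax":0.342,"ay":0.414,"az":0.427,"jaw":0.05},{"dx":0.541,"dy":-0.494,"dz":0.052,"ax":0.342,"ay":0.414,"az":0.427,"jaw":0.05},{"dx":0.541,"dy":-0.494,"dz":0.052,"ax":0.342,"ay":0.414,"az":0.427,"jaw":0.05},{"dx":0.541,"dy":-0.494,"dz":0.052,"ax":0.342,"ay":0.414,"az":0.427,"jaw":0.05},{"dx":0.541,"dy":-0.494,"dz":0.052,"ax":0.342,"ay":0.414,"az":0.427,"jaw":0.05}]'
python3 - <<'E'
from g import *
n=F[:,2]; Rt=orient(n,bar(-52.3)); go(S+n*103,Rt); go(S+n*13,Rt); print(arm.observe()['joint_pos'])
d=grab('wrist'); im=d['pixels'][...,::-1].copy()
K=np.array(d['mtx']); Rm=cv2.Rodrigues(np.array(d['rvec'],float))[0]
for h,e in((40,25),(40,-25),(40,0),(0,0)):
    c=Rm@(S+n*h+bar(-52.3)*e)+np.array(d['tvec']).ravel(); th=np.arctan2(np.hypot(*c[:2]),c[2]); ph=c[:2]/np.hypot(*c[:2])
    uv=K[[0,1],[0,1]]*th*ph+K[:2,2]; print(uv); cv2.circle(im,(int(uv[0]),int(uv[1])),2,(0,0,255),-1)
cv2.imwrite('pics/w1.png',cv2.resize(im,(800,600)))
E
```

```text
t: 2.28
tool_pos: [554.5, 56.4, 240.6]
eef_rot: [0.963, -0.047, 0.173, -0.199]
force: [-0.7, 0.5, -0.4]
width: 49.7
grip_force: 0.0
shift m [-0.0018 -0.0015  0.002 ] turn [ 0.003 -0.004  0.001] world [553.5  58.8 238.9]
shift m [-0.0022 -0.0017  0.092 ] turn [ 0.003 -0.004  0.001] world [584.9  92.1 161.4]
[-0.27947858 -0.13414273  2.04129587  0.54999462  1.03854184  1.15090092]
[257.29571362 177.83662281]
[257.32310885 240.13857943]
[257.30852053 210.21175756]
[257.23407907 194.10459517]
```

View pics/w1.png

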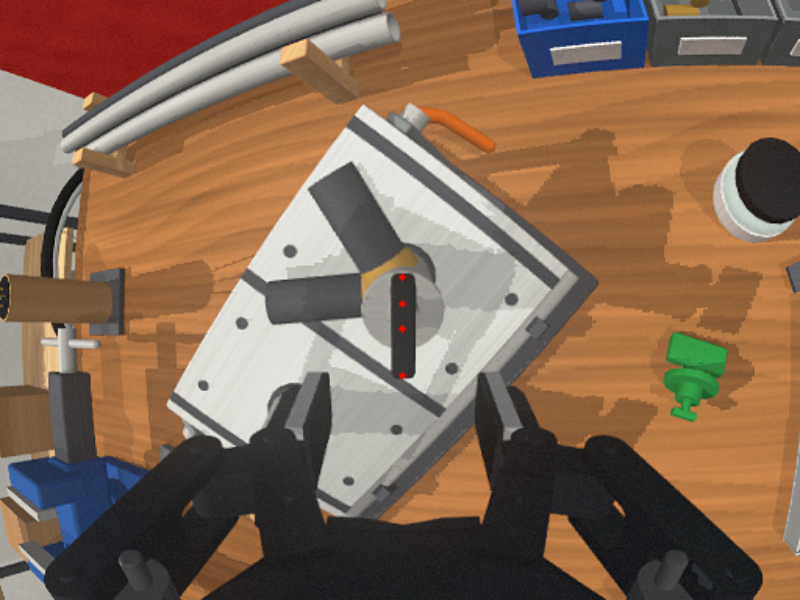

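The wrist view shows the bar of knob a spanning (402,274)-(403,378), and my predicted points lie on it, so the alignment is good. Descending and gripping.

```bash
python3 -m crank '[{"dx":-0.002,"dy":-0.0015,"dz":0.03,"ax":0.003,"ay":-0.004,"az":0,"jaw":0.05},{"dx":-0.002,"dy":-0.0015,"dz":0.055,"ax":0.003,"ay":-0.004,"az":0,"jaw":0.05},{"dx":-0.002,"dy":-0.0015,"dz":0.075,"ax":0.003,"ay":-0.004,"az":0,"jaw":0.05},{"dx":-0.002,"dy":-0.0015,"dz":0.092,"ax":0.003,"ay":-0.004,"az":0,"jaw":0.05},{"dx":-0.002,"dy":-0.0015,"dz":0.092,"ax":0.003,"ay":-0.004,"az":0,"jaw":0.03},{"dx":-0.002,"dy":-0.0015,"dz":0.092,"ax":0.003,"ay":-0.004,"az":0,"jaw":0.02},{"dx":-0.002,"dy":-0.0015,"dz":0.092,"ax":0.003,"ay":-0.004,"az":0,"jaw":0.005},{"dx":-0.002,"dy":-0.0015,"dz":0.092,"ax":0.003,"ay":-0.004,"az":0,"jaw":0.005},{"dx":-0.002,"dy":-0.0015,"dz":0.092,"ax":0.003,"ay":-0.004,"az":0,"jaw":0.005},{"dx":-0.002,"dy":-0.0015,"dz":0.092,"ax":0.003,"ay":-0.004,"az":0,"jaw":0.005}]' 40
python3 - <<'E'
from g import *
n=F[:,2]
go(S+n*13,orient(n,bar(-52.3)));go(S+n*13,orient(n,bar(0)));s=arm.observe();print(s['joint_pos'],s['ft_torque'])
E
```

```text
t: 3.58
tool_pos: [584.5, 92.7, 161.0]
eef_rot: [0.964, -0.045, 0.171, -0.201]
force: [-2.9, -4.9, 3.6]
width: 14.8
grip_force: 39.4
shift m [ 0.0006  0.0004 -0.0005] turn [-0.     0.001  0.002] world [584.9  92.1 161.4]
shift m [ 0.0006  0.0004 -0.0005] turn [-0.001  0.001 -0.911] world [584.9  92.1 161.4]
[-0.18890072  0.03752616  2.04217772  0.60605062  0.8547665   1.11838496] [-0.62439658  0.44183223 -0.16564055]
```

```bash
python3 -m crank '[{"dx":0,"dy":0,"dz":0,"ax":0,"ay":0,"az":-0.1,"jaw":0.005},{"dx":0,"dy":0,"dz":0,"ax":0,"ay":0,"az":-0.22,"jaw":0.005},{"dx":0,"dy":0,"dz":0,"ax":0,"ay":0,"az":-0.34,"jaw":0.005},{"dx":0,"dy":0,"dz":0,"ax":0,"ay":0,"az":-0.46,"jaw":0.005},{"dx":0,"dy":0,"dz":0,"ax":0,"ay":0,"az":-0.58,"jaw":0.005},{"dx":0,"dy":0,"dz":0,"ax":0,"ay":0,"az":-0.7,"jaw":0.005},{"dx":0,"dy":0,"dz":0,"ax":0,"ay":0,"az":-0.82,"jaw":0.005},{"dx":0,"dy":0,"dz":0,"ax":0,"ay":0,"az":-0.9,"jaw":0.005},{"dx":0,"dy":0,"dz":0,"ax":0,"ay":0,"az":-0.94,"jaw":0.005},{"dx":0,"dy":0,"dz":0,"ax":0,"ay":0,"az":-0.94,"jaw":0.005},{"dx":0,"dy":0,"dz":0,"ax":0,"ay":0,"az":-0.94,"jaw":0.005}]' 60
python3 - <<'E'
from g import *
n=F[:,2]
go(S+n*13,orient(n,bar(0)));s=arm.observe();print(s['joint_pos'],s['ft_torque'],F.T@s['force'],F.T@s['ft_torque'])
d=grab('wrist'); cv2.imwrite('pics/w2.png',cv2.resize(d['pixels'][...,::-1],(800,600)))
E
```

```text
t: 4.95
tool_pos: [585.2, 92.8, 161.4]
eef_rot: [0.88, 0.395, 0.244, -0.101]
force: [-1.8, -5.1, 5.0]
width: 13.5
grip_force: 58.8
shift m [-0.0006  0.0002 -0.0004] turn [-0.    -0.001  0.028] world [584.9  92.1 161.4]
[-0.18867877  0.03763724  2.0414373   0.60695262  0.85397968  0.17911898] [-0.5753533   0.18073273 -0.26831249] [-1.72152017 -2.23473816  6.80440693] [-0.36229145  0.54304394 -0.09764996]
```

View pics/w2.png

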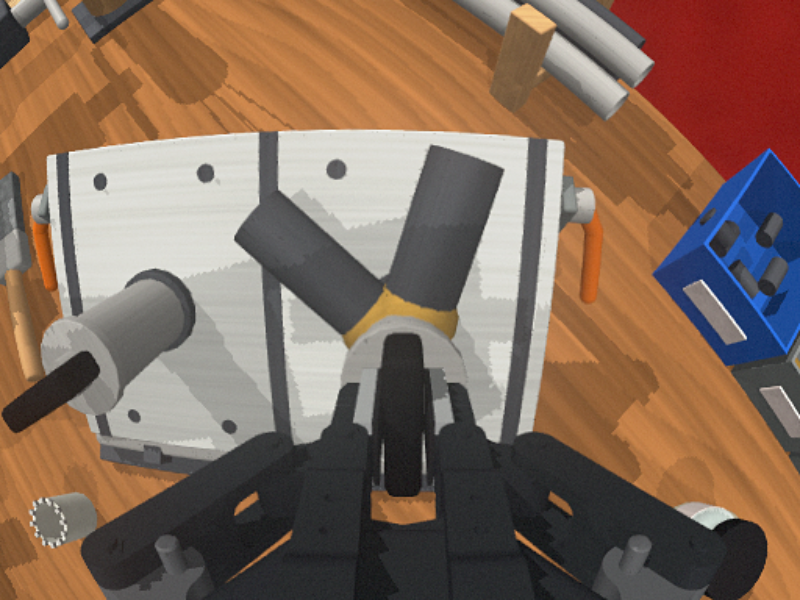

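The bar (402,335)-(404,495) now points straight up the slope, and the joint and bare shell have not moved. I'll feel for the stop next.

```bash
python3 -m crank '[{"dx":0,"dy":0,"dz":0,"ax":0,"ay":0,"az":-0.04,"jaw":0.005},{"dx":0,"dy":0,"dz":0,"ax":0,"ay":0,"az":-0.08,"jaw":0.005},{"dx":0,"dy":0,"dz":0,"ax":0,"ay":0,"az":-0.08,"jaw":0.005}]'
python3 - <<'E'
from g import *
n=F[:,2]
go(S+n*13,orient(n,bar(0)));s=arm.observe();print(F.T@s['force'],F.T@s['ft_torque'])
E
```

```text
t: 5.38
tool_pos: [585.1, 93.0, 161.4]
eef_rot: [0.863, 0.43, 0.247, -0.092]
force: [-1.5, -5.3, 5.8]
width: 13.9
grip_force: 58.8
shift m [-0.0007  0.0003 -0.0004] turn [-0.001 -0.001  0.108] world [584.9  92.1 161.4]
[-1.30119685 -2.56563661  7.44791266] [-0.27431165  0.52738108 -0.029975  ]
```

```bash
python3 -m crank '[{"dx":0,"dy":0,"dz":0,"ax":0,"ay":0,"az":0.05,"jaw":0.005},{"dx":0,"dy":0,"dz":0,"ax":0,"ay":0,"az":0.09,"jaw":0.005},{"dx":0,"dy":0,"dz":0,"ax":0,"ay":0,"az":0.09,"jaw":0.005},{"dx":0,"dy":0,"dz":-0.003,"ax":0,"ay":0,"az":0.09,"jaw":0.005},{"dx":0,"dy":0,"dz":-0.006,"ax":0,"ay":0,"az":0.09,"jaw":0.005},{"dx":0,"dy":0,"dz":-0.009,"ax":0,"ay":0,"az":0.09,"jaw":0.005},{"dx":0,"dy":0,"dz":-0.009,"ax":0,"ay":0,"az":0.09,"jaw":0.005}]'
python3 - <<'E'
from g import *
n=F[:,2]
go(S+n*13,orient(n,bar(0)));s=arm.observe();print(F.T@s['force'],F.T@s['ft_torque'])
E
```

```text
t: 6.25
tool_pos: [580.5, 90.3, 167.9]
eef_rot: [0.882, 0.392, 0.242, -0.104]
force: [0.4, -1.9, -0.9]
width: 13.7
grip_force: 58.9
shift m [0.0004 0.0019 0.0077] turn [-0.004  0.001  0.018] world [584.9  92.1 161.4]
[-1.4074255  -1.64665474 -0.19464913] [-0.36603315  0.43390873  0.0394115 ]
```

```bash
python3 -m crank '[{"dx":0.0,"dy":0.001,"dz":-0.008,"ax":0,"ay":0,"az":0,"jaw":0.005},{"dx":0,"dy":0.001,"dz":-0.016,"ax":0,"ay":0,"az":0,"jaw":0.005},{"dx":0,"dy":0.001,"dz":-0.024,"ax":0,"ay":0,"az":0,"jaw":0.005},{"dx":0,"dy":0.001,"dz":-0.034,"ax":0,"ay":0,"az":0,"jaw":0.005},{"dx":0,"dy":0.001,"dz":-0.05,"ax":0,"ay":0,"az":0,"jaw":0.005},{"dx":0,"dy":0.001,"dz":-0.08,"ax":0,"ay":0,"az":0,"jaw":0.005},{"dx":0,"dy":0.001,"dz":-0.08,"ax":0,"ay":0,"az":0,"jaw":0.005}]'
python3 - <<'E'
from g import *
n=F[:,2]
d=grab('wrist'); cv2.imwrite('pics/w3.png',cv2.resize(d['pixels'][...,::-1],(800,600)))
s=arm.observe();print(s['joint_pos'])
# tray target: knob axis tilted 45 deg, head leaning to -x (yaw 180)
c=np.array([482+15,-273-15,0.]); t=np.radians(45); kz=np.array([-np.sin(t),0,np.cos(t)])
Rt=orient(kz,np.array([1.,0,0]))
# lowest point: lug end (r 10,z -24.5) on +x side down / flange rim (r 23, z 0) on the lower (-x) side
lx=np.array([np.cos(t),0,np.sin(t)])
low=min((kz*z+lx*x)[2] for x,z in((-10,-24.5),(10,-24.5),(-23,0)))
print('low',low)
fl=c+[0,0,3+5-low]; print('flange',fl)
go(fl+kz*13+[0,0,0],Rt); go(fl+kz*13+[0,0,170],Rt)
E
```

```text
t: 7.12
tool_pos: [555.5, 58.5, 240.3]
eef_rot: [0.881, 0.391, 0.244, -0.102]
force: [-0.4, 0.5, -1.9]
width: 13.9
grip_force: 58.9
[-0.2754716  -0.12939034  2.0414503   0.55298458  1.03683644  0.21929849]
low -24.39518395093589
flange [ 497.         -288.           32.39518395]
shift m [-0.3609  0.1821  0.0173] turn [-0.505  0.232  0.665] world [ 487.8 -288.    41.6]
shift m [-0.2743  0.1837 -0.129 ] turn [-0.505  0.232  0.665] world [ 487.8 -288.   211.6]
```

View pics/w3.png

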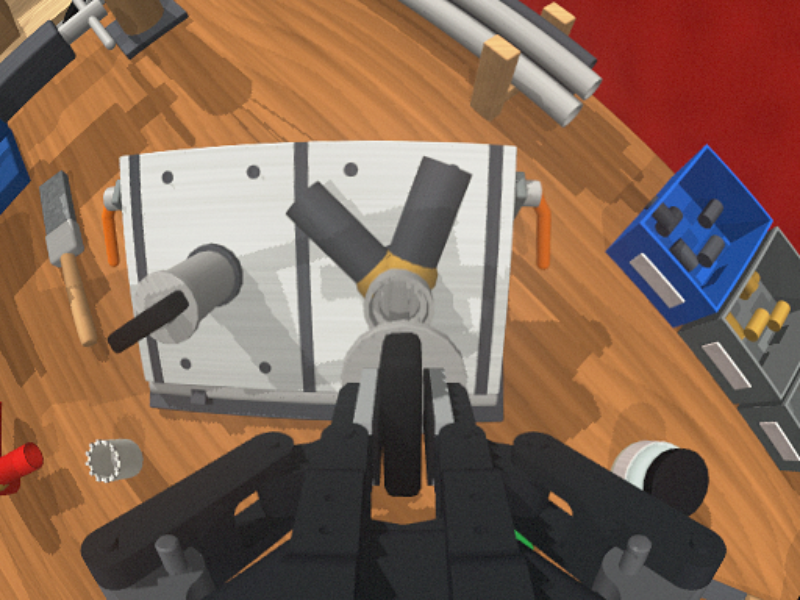

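The knob is out with its bar at (402,410), the joint still stands on its post at (398,300), and the bare shell's knob is unchanged. Moving over the tray.

```bash
python3 -m crank '[{"dx":-0.04,"dy":0.027,"dz":-0.03,"ax":-0.06,"ay":0.03,"az":0.08,"jaw":0.005},{"dx":-0.08,"dy":0.054,"dz":-0.055,"ax":-0.14,"ay":0.065,"az":0.18,"jaw":0.005},{"dx":-0.12,"dy":0.08,"dz":-0.08,"ax":-0.22,"ay":0.1,"az":0.29,"jaw":0.005},{"dx":-0.16,"dy":0.107,"dz":-0.1,"ax":-0.3,"ay":0.138,"az":0.39,"jaw":0.005},{"dx":-0.2,"dy":0.134,"dz":-0.115,"ax":-0.38,"ay":0.175,"az":0.5,"jaw":0.005},{"dx":-0.24,"dy":0.16,"dz":-0.125,"ax":-0.46,"ay":0.21,"az":0.6,"jaw":0.005},{"dx":-0.274,"dy":0.184,"dz":-0.129,"ax":-0.505,"ay":0.232,"az":0.665,"jaw":0.005},{"dx":-0.274,"dy":0.184,"dz":-0.129,"ax":-0.505,"ay":0.232,"az":0.665,"jaw":0.005},{"dx":-0.274,"dy":0.184,"dz":-0.129,"ax":-0.505,"ay":0.232,"az":0.665,"jaw":0.005},{"dx":-0.274,"dy":0.184,"dz":-0.129,"ax":-0.505,"ay":0.232,"az":0.665,"jaw":0.005},{"dx":-0.274,"dy":0.184,"dz":-0.129,"ax":-0.505,"ay":0.232,"az":0.665,"jaw":0.005},{"dx":-0.274,"dy":0.184,"dz":-0.129,"ax":-0.505,"ay":0.232,"az":0.665,"jaw":0.005}]'
cat > t.py <<'E'
from g import *
t=np.radians(45); kz=np.array([-np.sin(t),0,np.cos(t)]); Rt=orient(kz,np.array([1.,0,0]))
go([487.8,-288,41.6],Rt); go([487.8,-288,211.6],Rt); print(arm.observe()['joint_pos'])
E
python3 t.py; python3 -c "
from h import *
d=grab('scene'); cv2.imwrite('pics/s2.png',cv2.resize(d['pixels'][...,::-1],(800,600)))"
```

```text
t: 8.68
tool_pos: [488.0, -286.9, 210.2]
eef_rot: [0.925, 0.001, 0.381, -0.0]
force: [0.6, 0.3, -2.2]
width: 13.6
grip_force: 59.0
shift m [-0.119   0.0011  0.1195] turn [-0.001  0.003  0.001] world [ 487.8 -288.    41.6]
shift m [ 0.0008  0.0011 -0.0011] turn [-0.001  0.003  0.001] world [ 487.8 -288.   211.6]
[-0.98762311 -0.16060645  2.22171349  0.92526568  0.82928293  0.01585483]
```

View pics/s2.png

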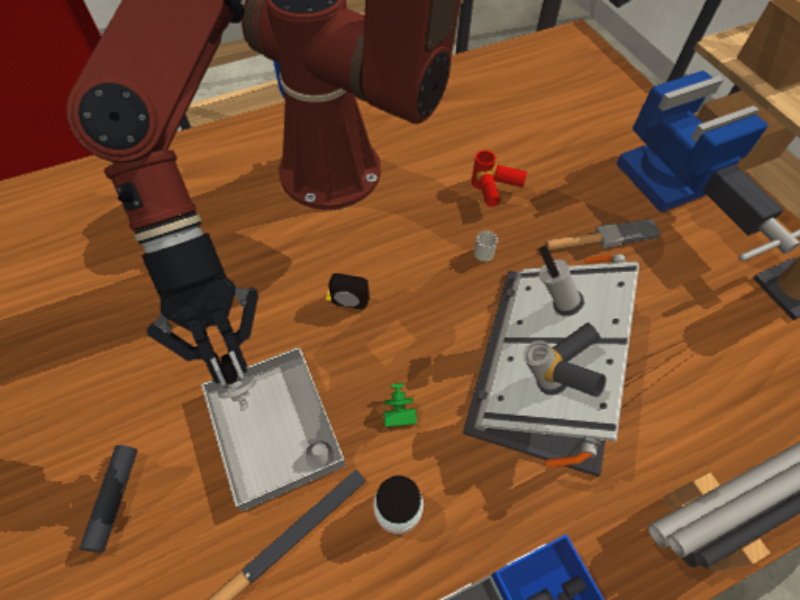

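The knob hangs from the gripper at (240,390) over the tray, and the joint stands at (548,365). Lowering it now.

```bash
python3 -m crank '[{"dx":-0.03,"dy":0.001,"dz":0.03,"ax":0,"ay":0,"az":0,"jaw":0.005},{"dx":-0.06,"dy":0.001,"dz":0.06,"ax":0,"ay":0,"az":0,"jaw":0.005},{"dx":-0.085,"dy":0.001,"dz":0.085,"ax":0,"ay":0,"az":0,"jaw":0.005},{"dx":-0.1,"dy":0.001,"dz":0.1,"ax":0,"ay":0,"az":0,"jaw":0.005},{"dx":-0.11,"dy":0.001,"dz":0.11,"ax":0,"ay":0,"az":0,"jaw":0.005},{"dx":-0.116,"dy":0.001,"dz":0.117,"ax":0,"ay":0,"az":0,"jaw":0.005},{"dx":-0.119,"dy":0.001,"dz":0.119,"ax":0,"ay":0,"az":0,"jaw":0.005},{"dx":-0.119,"dy":0.001,"dz":0.119,"ax":0,"ay":0,"az":0,"jaw":0.005},{"dx":-0.119,"dy":0.001,"dz":0.119,"ax":0,"ay":0,"az":0,"jaw":0.005}]'; python3 t.py
```

```text
t: 9.85
tool_pos: [487.4, -288.8, 42.3]
eef_rot: [0.924, 0.001, 0.381, 0.0]
force: [0.0, -0.5, -0.7]
width: 13.8
grip_force: 59.1
shift m [-0.0002 -0.0008  0.0008] turn [-0.     0.003  0.001] world [ 487.8 -288.    41.6]
shift m [ 0.1196 -0.0007 -0.1198] turn [-0.     0.003  0.001] world [ 487.8 -288.   211.6]
[-0.99123227  0.22138334  2.26482581  1.36007744  0.64776244 -0.56456828]
```

```bash
python3 -m crank '[{"dx":-0.0015,"dy":0,"dz":0.0015,"ax":0,"ay":0,"az":0,"jaw":0.005},{"dx":-0.0015,"dy":0,"dz":0.0015,"ax":0,"ay":0,"az":0,"jaw":0.025},{"dx":-0.0015,"dy":0,"dz":0.0015,"ax":0,"ay":0,"az":0,"jaw":0.05},{"dx":-0.0015,"dy":0,"dz":0.0015,"ax":0,"ay":0,"az":0,"jaw":0.05},{"dx":-0.0015,"dy":0,"dz":0.0015,"ax":0,"ay":0,"az":0,"jaw":0.05},{"dx":-0.0015,"dy":0,"dz":0.0015,"ax":0,"ay":0,"az":0,"jaw":0.05},{"dx":0,"dy":0,"dz":-0.02,"ax":0,"ay":0,"az":0,"jaw":0.05},{"dx":0,"dy":0,"dz":-0.05,"ax":0,"ay":0,"az":0,"jaw":0.05},{"dx":0.02,"dy":0,"dz":-0.1,"ax":0,"ay":0,"az":0,"jaw":0.05},{"dx":0.07,"dy":0,"dz":-0.15,"ax":0,"ay":0,"az":0,"jaw":0.05},{"dx":0.1,"dy":0,"dz":-0.18,"ax":0,"ay":0,"az":0,"jaw":0.05},{"dx":0.1,"dy":0,"dz":-0.18,"ax":0,"ay":0,"az":0,"jaw":0.05},{"dx":0.1,"dy":0,"dz":-0.18,"ax":0,"ay":0,"az":0,"jaw":0.05},{"dx":0.1,"dy":0,"dz":-0.18,"ax":0,"ay":0,"az":0,"jaw":0.05}]'
python3 -c "
from h import *
d=grab('scene'); cv2.imwrite('pics/s3.png',cv2.resize(d['pixels'][...,::-1],(800,600)))"
```

```text
t: 11.6
tool_pos: [430.6, -287.2, 237.3]
eef_rot: [0.925, -0.0, 0.38, -0.002]
force: [0.3, 0.3, -0.1]
width: 49.8
grip_force: 0.0
```

View pics/s3.png

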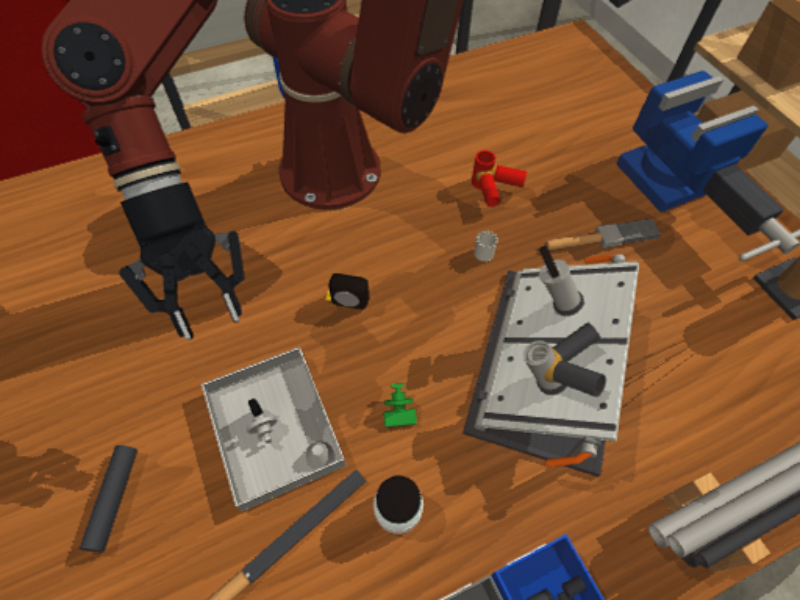

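The knob lies on its side inside the tray at (262,422). The joint at (545,365), the bare shell and the jar at (398,505) are undisturbed. I'll let it settle and check that it is still.

```bash
python3 -m crank '[{"dx":0,"dy":0,"dz":0,"ax":0,"ay":0,"az":0,"jaw":0.05},{"dx":0,"dy":0,"dz":0,"ax":0,"ay":0,"az":0,"jaw":0.05},{"dx":0,"dy":0,"dz":0,"ax":0,"ay":0,"az":0,"jaw":0.05},{"dx":0,"dy":0,"dz":0,"ax":0,"ay":0,"az":0,"jaw":0.05},{"dx":0,"dy":0,"dz":0,"ax":0,"ay":0,"az":0,"jaw":0.05},{"dx":0,"dy":0,"dz":0,"ax":0,"ay":0,"az":0,"jaw":0.05},{"dx":0,"dy":0,"dz":0,"ax":0,"ay":0,"az":0,"jaw":0.05},{"dx":0,"dy":0,"dz":0,"ax":0,"ay":0,"az":0,"jaw":0.05}]'
python3 - <<'E'
from h import *
p=load('scene')['pixels'].astype(int); d=grab('scene'); q=d['pixels'].astype(int)
print('changed px in tray',(abs(p-q).max(2)[235:320,135:215]>40).sum())
W=cloud(d).reshape(-1,3); k=(abs(W[:,0]-470)<70)&(abs(W[:,1]+285)<50)&(W[:,2]>10); T=W[k]; print(len(T),T.mean(0),T.min(0),T.max(0))
p=pickle.load(open('top.pkl','rb'))['pixels'].astype(int); q=grab('top')['pixels'].astype(int)
print('fixture b diff',(abs(p-q).max(2)[75:215,110:255]>60).sum())
print(arm.close_job())
E
```

```text
t: 12.65
tool_pos: [431.2, -288.4, 239.8]
eef_rot: [0.925, 0.0, 0.381, -0.0]
force: [0.5, 0.0, -0.7]
width: 50.0
grip_force: 0.0
changed px in tray 0
750 [ 436.6465173  -287.3135607   184.44194195] [ 400.05309839 -334.30948812   10.50507284] [ 538.95324672 -235.66420733  290.16340148]
fixture b diff 255
the job is handed in; nothing more can be done
None
```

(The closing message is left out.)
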